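Set the print dryer's time selector by fingertip and start it

TASK

On the print dryer's control box, push the black pointer of the rotary selector round with a fingertip, without pinching it, until it rests on its fourth click, counting from the off stop (the small ring mark is off; the bars after it, going clockwise, are one to six). Only then press the round start button fully down and let it come back up. Leave the selector on four, and leave the tape roll, the ink jar and the squeegee alone.

Things in the scene. Friction and masses are not known exactly. Their poses are not given: they have to be found in the camera images.
- control_box: grey box fixed on the table, 170 (x) x 280 (y) x 75 mm high, aluminium top panel. Origin at the centre of its underside; z up, -x its front facing roughly to the robot, +y its left end seen from the robot. Selector axis at x -20, y +45 mm, start button at x -30, y -100 mm; nothing else stands up from the panel.
- selector_axis (a point): point on the selector's vertical turning axis at panel height (75 mm above the table). Round skirt of 40 mm radius, its top 8 mm above the panel. Marks on the panel 63 to 85 mm from the axis: a ring for off, then six bars, longer from 1 to 6. They are flat, nothing to hit.
- selector (a joint): selector angle (rad), clockwise from above positive; 0 = off, pointer along the box's +y. Clicks every 0.524 rad (30 deg): off, 1 .. 6 (4 = 2.094), stops just past 0 and 3.14. Starts on off, 1 or 2 (rarely balanced between). A sprung detent: about 0.14 N m to leave a click, less and less up to halfway, then it snaps on by itself into the next click and rests there.
- pointer_tip (a point): top of the pointing end (rounded, white line on top) of the selector's black upright bar, 55 mm from the axis, 36 mm above the panel; moves with the selector. The bar is 14 mm thick, stands 8 to 36 mm above the panel, its tail is 20 mm from the axis. Push its side 35 to 50 mm from the axis; pressing both flat sides at once is pinching.
- start (a joint): travel of the start button (m), 0 = up, 0.006 = fully down; a spring of 5 N at full travel returns it. Grey round cap of 16 mm radius in a black housing.
- start_top (a point): centre of the top of the start button's cap; moves with it
- tape_roll: roll of clear brown tape lying flat, 104 mm outside diameter, 48 mm high, loose; near the box's left end. Origin at the centre of its underside. Bystander.
- ink_jar: white ink jar, 72 mm diameter, 85 mm high, loose, upright; near the box's right end. Origin at the centre of its underside. Bystander.
- squeegee: wooden squeegee with black rubber blade, 240 mm long (its y), about 62 mm wide, 24 mm high, lying flat beyond the box. Origin under the centre of the wooden bar. Bystander.

How it is judged:
By the outcome, as a careful person would: the job done as asked, in the order asked, and still so for the second after the job is handed in, with the robot touching nothing.
It also fails if it takes over 64 s, if anything falls off the work surface, if the arm or the gripper's body presses on something with over 40 N, if the wrist force passes 120 N, or if a joint passes its speed limit or range.

ROBOT

A 6-joint arm with a two-finger parallel gripper is mounted at the origin on the work surface. World frame = base frame: x ahead of the robot, y to its left, z up, the work surface at z = 0. Lengths are in mm, angles in rad, forces in N, time in s.
With the tool pointing down it reaches from about 350 to 725 mm from the base axis. Payload 4.3 kg.
Tool frame: the origin (TCP) lies on the centre line of the jaws, within the pads' length; the fingertips stand 22 mm ahead of it and the grasp point (between the pads) lies 3 mm ahead of it; z points along the fingers, y is the line along which they close (so a half turn about z gives the same grasp; the last joint's range is limited). The gripper opens to 85 mm and grips with 20 to 120 N. Pads are 22 mm wide; open, the fingers measure 114 mm over their backs; the gripper's body (76 mm by 85 mm) begins 54 mm behind the grasp point. The pads swing forward as they close: fully open they stand 13 mm farther back than shut.
Start: joints at [1.184, 0.377, 0.081, 1.274, 0, 1.46], TCP at [157.141, 553.147, 253.329] pointing down, gripper open.
Joint ranges: [-2.72, 2.72], [-0.84, 1.66], [-1.02, 1.22], [-1.77, 2.12], [-1.37, 1.28], [-3.14, 3.14]. Speed limits (rad/s): [2.57, 2.57, 3.14, 3.14, 3.14, 3.14].

INTERFACE

Orientations are given as a 3x3 rotation matrix whose columns are the frame's x, y, z axes.
In Python, from bench import status, cams, job gives the robot as it stands.
- The arm moves only by the tool arm_command, never from a script. Its argument "motion" is a list that holds one entry, the list of rows, each a list of 5 numbers: the shift along the tool's x, y, z in mm, then the turn about the tool's z in degrees, then the closure in counts, from 0 (fully open) to 255 (shut). A call has 1 to 5 rows; each row is the pose to reach, as a shift and turn from the pose commanded when the call began, along the tool's axes at that moment; what a row does not reach only later rows make up. A row lasts 1/8 s, in which the tool goes at most 62.5 mm and 10.7 degrees, less where a joint would pass 70% of its speed; a pose out of reach is approached as far as the arm can. A call with a gripper value outside its range is refused whole. The fingers move at their own pace and stop on an object; "squeeze" is the grip in N (left out, the last holds). Time passes only in rows, so rows that repeat a pose let the fingers close. It gives the time, the measured TCP pose, the force, the opening and the grip force at its end, in the units of the state.
- status.state(): the state, without advancing time (a new reading comes with each control period).
- cams.camera(name): name is "scene" or "side" or "wrist"; returns a dict with "color" (480x640x3 uint8, blue, green, red), "z_map" (480x640 float32, mm along the optical axis (not along the pixel's ray), 0 where there is no reading), "intrinsics" (3x3 intrinsics, pixels), "R" (3x3) and "t" (3): a world point X has camera coordinates R X + t. Camera axes: x right, y down, z forward; pixel columns grow to the right and rows downward; lengths in mm; the calibration is good to about 2 mm. A picture is of the moment at which its call begins.
- job.sign_off(): hands the job in; it is judged then, once.
The state is a dict: "time": time; "qpos": joint angles; "joint_velocities": joint speeds; "tau": joint torques, N m; "tool_pos": TCP position; "tcp_rot": TCP orientation; "force": force on the tool from outside, world axes, zero at the start; "ft_torque": the same for the moment, N m; "width": opening from 0.0 (shut) to 1.0 (fully open); "grip_force": force on a finger pad.
Only numpy, scipy, OpenCV 4.12 (cv2) and the standard library are available. Lean on these libraries where they do the work, as an engineer would, in place of code of your own. Each camera call takes 0.05 s, during which the arm holds its last target. There are 200 camera calls.

## Working session

There is one attempt and no reset: what is moved stays moved. The work goes in short steps, Python scripts to look and compute and a tool call to move; the robot and the scene stay as the last step left them, time stands still between calls to the robot, and variables do not carry over. Pictures are saved under pics/ and viewed, at most 10 in all, crops included, and the job is handed in when it is done.

Besides the shell and the picture viewer there is one more tool, called by a JSON object that holds its "api" and its "payload". arm_command: Moves the arm, as the interface text tells. Its arguments: {"type":"object","properties":{"motion":{"type":"array","items":{"type":"array","items":{"type":"array","items":{"type":"number"}}}},"squeeze":{"type":"number"}},"required":["motion"]}

```bash
mkdir -p pics; python3 - <<'E'
from bench import status,cams
import cv2,numpy as np
s=status.state();print(s['time'],s['tool_pos'],np.round(s['tcp_rot'],3).tolist(),s['force'])
for n in('scene','side'):
    c=cams.camera(n);cv2.imwrite(f'pics/{n}0.png',c['color']);np.savez(f'{n}0.npz',**c)
    print(n,np.round(-c['R'].T@c['t']),np.round(c['R'],2).tolist())
a=[cv2.imread(f'pics/{n}0.png') for n in('scene','side')]
E
```

```text
0.0 [156.89691404 552.54016553 252.38226502] [[-0.962, 0.273, -0.001], [0.273, 0.962, -0.002], [0.0, -0.002, -1.0]] [ 0.07060339 -0.12608227 -0.45275673]
scene [1174.  419.  691.] [[-0.56, 0.83, 0.02], [0.54, 0.39, -0.74], [-0.62, -0.41, -0.67]]
side [286. 486. 751.] [[-0.82, -0.58, 0.0], [-0.44, 0.62, -0.64], [0.37, -0.53, -0.77]]
```

View pics/scene0.png

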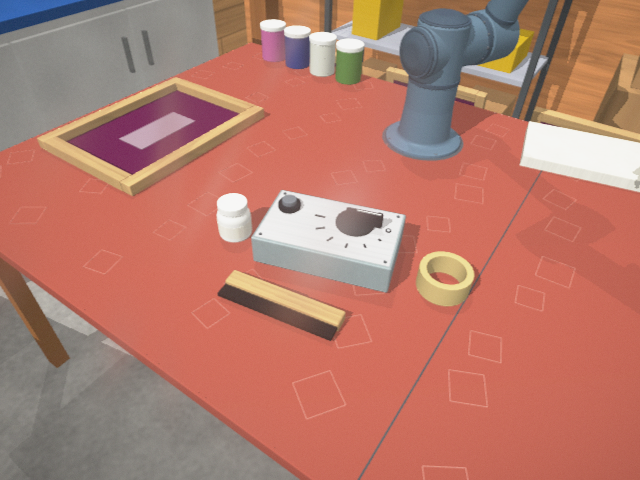

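View pics/side0.png

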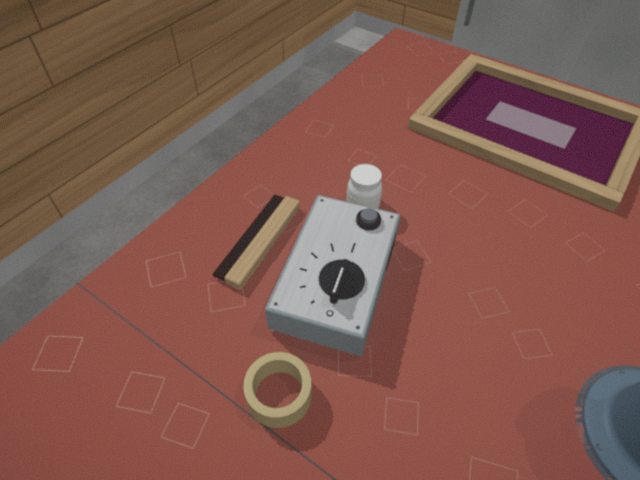

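Scene: box centred near (330,238), its button at (289,203), selector at (358,220), ring mark at (388,230), jar at (234,218), tape at (446,278). Side: selector skirt at (341,280), white line tip near (334,298), ring (330,313), button (369,218). The pointer looks to be near off or 1.

```bash
cat > h.py <<'E'
import numpy as np,cv2
def ray(c,uv,z):
    uv=np.atleast_2d(np.float64(uv));d=np.c_[uv,np.ones(len(uv))]@np.linalg.inv(c['intrinsics']).T@c['R']
    o=-c['R'].T@c['t'];return o+d*((z-o[2])/d[:,2])[:,None]
def proj(c,X):
    p=(np.atleast_2d(X)@c['R'].T+c['t'])@c['intrinsics'].T;return p[:,:2]/p[:,2:]
def depthpts(c):
    v,u=np.mgrid[:480,:640];z=c['z_map']
    P=np.stack([u*z,v*z,z],-1)@np.linalg.inv(c['intrinsics']).T
    return (P-c['t'])@c['R']
E
python3 - <<'E'
from h import *
for n,ctr in(('scene',(320,215)),('side',(341,280))):
    c=np.load(n+'0.npz');P=depthpts(c);col=c['color']
    m=((abs(P[...,2]-75)<8)&(c['z_map']>0)).astype('uint8')
    k,l,st,_=cv2.connectedComponentsWithStats(m)
    i=1+st[1:,4].argmax();cs,_=cv2.findContours((l==i).astype('uint8'),0,1)
    q=max(cs,key=len)[:,0];W=ray(c,q,75)
    r=cv2.minAreaRect(W[:,:2].astype('float32'));print(n,st[i],r,np.round(np.median(P[l==i],0)))
    b=cv2.boxPoints(r);print(b.round(1).tolist())
    # centroid; high points (pointer)
    near=np.hypot(*(P[...,:2]-np.array(r[0])).transpose(2,0,1))<150
    h=near&(P[...,2]>104)&(P[...,2]<118);H=P[h];print('high',len(H),H.mean(0).round(1),'span',cv2.minAreaRect(H[:,:2].astype('float32')))
    if n=='side':
        w=cv2.inRange(cv2.cvtColor(col,cv2.COLOR_BGR2GRAY),150,255)>0
        v,u=np.nonzero(w);s=np.hypot(u-341,v-280)<21;L=ray(c,np.c_[u[s],v[s]],111);print('line',cv2.minAreaRect(L[:,:2].astype('float32')))
        g=ray(c,[[330,313],[312,302],[305,286],[353,247]],75);print('marks',g.round(1).tolist(),'btn',ray(c,[369,216],85))
E
```

```text
scene [ 251  190  155   83 6712] ((560.0922241210938, 44.59342956542969), (179.3219451904297, 279.3783874511719), 17.163766860961914) [580.  44.  77.]
[[433.20001220703125, 151.60000610351562], [515.5999755859375, -115.30000305175781], [687.0, -62.400001525878906], [604.5, 204.5]]
high 255 [520.7  97.5 110.2] span ((517.8672485351562, 96.68275451660156), (18.646392822265625, 73.1498031616211), 16.427762985229492)
side [  265   195   135   145 11006] ((550.8590698242188, 47.15348815917969), (169.13983154296875, 282.4116516113281), 17.137453079223633) [548.  68.  75.]
[[428.3999938964844, 157.1999969482422], [511.70001220703125, -112.69999694824219], [673.2999877929688, -62.900001525878906], [590.0999755859375, 207.0]]
high 339 [514.1  99.6 109.8] span ((515.1106567382812, 97.69023132324219), (14.43299674987793, 75.9468002319336), 17.191526412963867)
line ((511.9653015136719, 110.4648666381836), (5.546048641204834, 59.59294509887695), 13.027556419372559)
marks [[499.4, 145.7, 75.0], [535.4, 145.6, 75.0], [563.6, 126.7, 75.0], [542.6, 8.3, 75.0]] btn [[554.30493604 -65.12585651  85.        ]]
```

```bash
cat >> h.py <<'E'
C=np.array([551.,47.]);YAW=np.radians(17.1)
ex=np.array([np.cos(YAW),np.sin(YAW)]);ey=np.array([-ex[1],ex[0]])
AX=C-20*ex+45*ey;BT=C-30*ex-100*ey
def selpose(th,r=42,off=22):   # th deg cw; TCP xy behind the bar, tool x inward heading (deg)
    t=np.radians(th);u=np.cos(t)*ey+np.sin(t)*ex;n=np.cos(t)*ex-np.sin(t)*ey
    return AX+r*u-off*n,np.degrees(np.arctan2(-u[1],-u[0]))
def plan(xy,z,head):
    from bench import status
    s=status.state();R=np.array(s['tcp_rot'])
    d=R.T@(np.r_[xy,z]-s['tool_pos']);h=np.degrees(np.arctan2(R[1,0],R[0,0]))
    return d.round(1).tolist(),round((h-head+180)%360-180,1)
def shows():
    from bench import status
    s=status.state();print('t',s['time'],'tcp',np.round(s['tool_pos'],1),'F',np.round(s['force'],1),'w',round(s['width'],2),'q',np.round(s['qpos'],2))
E
python3 -c "
from h import *
print(AX,BT,selpose(0,42,36),plan(selpose(0,42,36)[0],200,selpose(0)[1]))"
```

```text
[518.65232507  84.12987916] [551.73024208 -57.40051124] (array([471.89408288, 113.68773407]), np.float64(-72.89999999999999)) ([-422.9, -336.0, 53.0], np.float64(-123.0))
```

{"api": "arm_command", "payload": {"motion": [[[-60,-48,0,-10,255],[-120,-95,0,-20,255],[-180,-143,0,-30,255],[-240,-190,0,-40,255],[-300,-238,0,-50,255]]], "squeeze": 20}}

```text
time: 0.72
tool_pos: [326.1, 319.1, 253.1]
tcp_rot: [[-0.849, -0.528, -0.0], [-0.528, 0.849, -0.0], [0.0, -0.0, -1.0]]
force: [1.3, 0.9, -0.6]
width: -0.001
grip_force: 0.0
```

```bash
python3 -c "
from h import *
shows();print(plan(selpose(0,42,36)[0],200,selpose(0)[1]))"
```

```text
t 0.725 tcp [326.1 319.1 253.1] F [ 1.3  0.9 -0.6] w -0.0 q [ 0.64  0.14 -0.24  1.2  -0.    0.08]
([-15.3, -251.5, 53.1], np.float64(-75.2))
```

{"api": "arm_command", "payload": {"motion": [[[-3,-55,10,-10,255],[-6,-110,20,-20,255],[-9,-165,30,-30,255],[-12,-215,40,-40,255],[-15,-251,53,-50,255]]]}}

```text
time: 1.35
tool_pos: [470.7, 113.1, 200.0]
tcp_rot: [[-0.176, -0.984, 0.0], [-0.984, 0.176, 0.0], [-0.0, -0.0, -1.0]]
force: [0.7, -0.0, 0.6]
width: 0.001
grip_force: 0.0
```

```bash
python3 -c "
from h import *
shows();print(plan(selpose(0,42,36)[0],200,selpose(0)[1]))"
```

```text
t 1.35 tcp [470.7 113.1 200. ] F [ 0.7 -0.   0.6] w 0.0 q [ 0.1   0.22 -0.28  1.07  0.   -1.29]
([-0.8, -1.0, -0.0], np.float64(-27.2))
```

{"api": "arm_command", "payload": {"motion": [[[-1,-1,0,-10,255],[-1,-1,0,-20,255],[-1,-1,0,-27,255],[-1,-1,0,-27,255]]]}}

```text
time: 1.85
tool_pos: [470.6, 115.6, 200.0]
tcp_rot: [[0.284, -0.959, -0.001], [-0.959, -0.284, -0.0], [-0.0, 0.001, -1.0]]
force: [0.9, -0.2, 0.4]
width: 0.0
grip_force: 0.0
```

```bash
python3 - <<'E'
from h import *
from bench import cams
shows();c=cams.camera('wrist');np.savez('w1.npz',**c);im=c['color'].copy()
for p,k in((np.r_[AX,83],(0,0,255)),(np.r_[AX+55*ey,111],(0,255,0)),(np.r_[BT,90],(255,0,0))):
    q=proj(c,p)[0];print(q);cv2.circle(im,tuple(int(x) for x in q),3,k,-1)
cv2.imwrite('pics/w1.png',im);P=depthpts(c);h=(P[...,2]>104)&(P[...,2]<116)&(np.hypot(P[...,0]-AX[0],P[...,1]-AX[1])<65)
print(h.sum(),cv2.minAreaRect(P[h][:,:2].astype('float32')) if h.sum() else 0)
E
```

```text
t 1.85 tcp [470.6 115.6 200. ] F [ 0.9 -0.2  0.4] w 0.0 q [ 0.11  0.22 -0.28  1.08  0.   -1.75]
[261.35429202 172.70250498]
[259.09319741 274.84882645]
[ 263.99951428 -127.84406876]
3565 ((517.7567138671875, 96.76803588867188), (14.45097541809082, 74.49405670166016), 17.29159927368164)
```

View pics/w1.png

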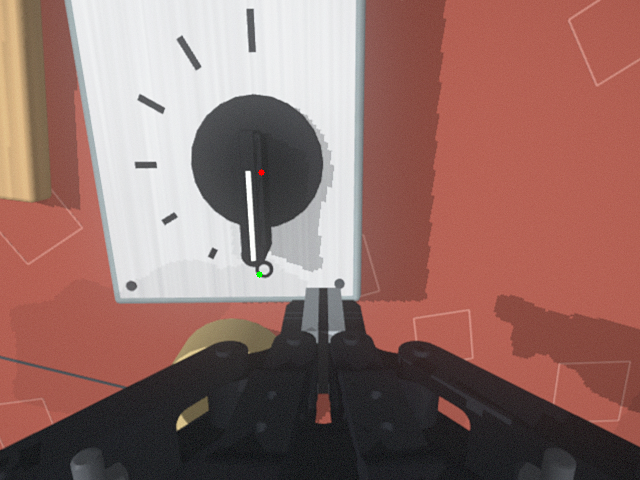

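The wrist view shows the pointer at off: white line from (249,172) to (253,262), ring at (264,269), fingertips at (323,300). My predicted axis is about 5 mm out, so I shift it to the bar's measured centre.

```bash
sed -i 's/^C=np.array.*;YAW/C=np.array([554.4,43.4]);YAW/' h.py
cat >> h.py <<'E'
def arc(ths,off=22,z=112,r=42):
    for t in ths: 
        xy,h=selpose(t,r,off);d,a=plan(xy,z,h);print(t,d,a)
def line():
    from bench import cams
    c=cams.camera('wrist');p=ray(c,[(u,v) for v,u in np.argwhere((c['color'].min(2)>190))],111)[:,:2]
    p=p[np.hypot(*(p-AX).T)<57];k=cv2.fitLine(p.astype('float32'),cv2.DIST_HUBER,0,.01,.01).ravel()
    d=k[:2]*np.sign(k[:2]@(p.mean(0)-AX));print('sel deg',np.degrees(np.arctan2(d@ex,d@ey)).round(1),len(p),'mean r',np.round(p.mean(0)-AX,1));return c
E
python3 - <<'E'
from h import *
print(AX,BT);line();arc([0],31,200);arc([0],31,112)
E
```

```text
[522.05232507  80.52987916] [555.13024208 -61.00051124]
sel deg -132.5 19057 mean r [ 9.  -6.7]
0 [6.6, -7.9, 0.1] -0.6
0 [6.6, -7.9, 88.1] -0.6
```

```bash
sed -i "s/(c\['color'\].min(2)>190))\]/(c['color'].min(2)>150)\&(abs(depthpts(c)[...,2]-111)<6))]/" h.py
python3 -c "
from h import *
line()"
```

```text
sel deg 0.3 516 mean r [-6.6 24.7]
```

{"api": "arm_command", "payload": {"motion": [[[7,-8,0,-1,255],[7,-8,30,-1,255],[7,-8,60,-1,255],[7,-8,88,-1,255],[7,-8,88,-1,255]]]}}

```text
time: 2.62
tool_pos: [479.1, 110.8, 110.5]
tcp_rot: [[0.302, -0.953, -0.005], [-0.953, -0.302, -0.0], [-0.001, 0.004, -1.0]]
force: [-0.7, -0.1, 0.6]
width: 0.002
grip_force: 0.0
```

```bash
python3 -c "
from h import *
shows();c=line();cv2.imwrite('pics/w2.png',c['color']);arc([0,7,14,21,28])"
```

```text
t 2.625 tcp [479.1 110.8 110.5] F [-0.7 -0.1  0.6] w 0.0 q [ 0.1   0.31 -0.4   0.86 -0.   -1.78]
sel deg -0.0 1079 mean r [-4.9 19.9]
0 [-0.5, -9.0, -0.1] 0.5
7 [-2.8, -14.3, -0.1] 7.5
14 [-4.5, -19.9, -0.1] 14.5
21 [-5.5, -25.6, -0.1] 21.5
28 [-5.7, -31.4, -0.1] 28.5
```

View pics/w2.png

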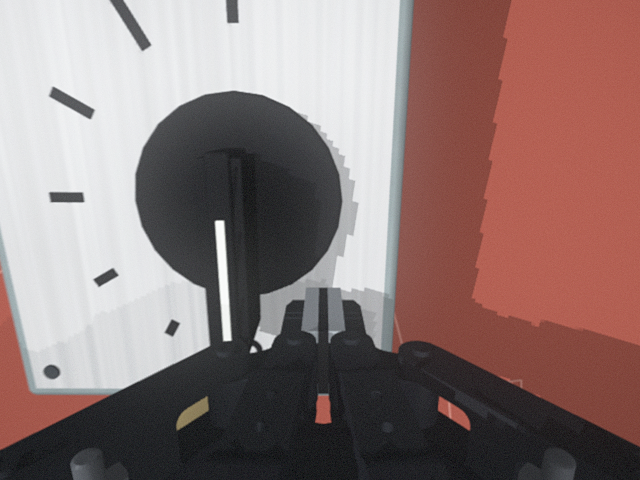

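Fingertips at (323,300) sit on the robot side of the bar (white line from 219,222 to 226,340), clear of it. Pushing now.

{"api": "arm_command", "payload": {"motion": [[[-1,-9,0,0,255],[-3,-14,0,7,255],[-5,-20,0,14,255],[-6,-26,0,21,255],[-6,-31,0,28,255]]]}}

```text
time: 3.3
tool_pos: [510.5, 126.9, 114.1]
tcp_rot: [[-0.185, -0.983, 0.004], [-0.983, 0.185, 0.001], [-0.001, -0.003, -1.0]]
force: [0.2, -0.0, -0.3]
width: 0.001
grip_force: 0.0
```

```bash
python3 -c "
from h import *
shows();line();arc([35,42,49,56,58])"
```

```text
t 3.3 tcp [510.5 126.9 114.1] F [ 0.2 -0.  -0.3] w 0.0 q [ 0.12  0.36 -0.32  0.89  0.   -1.26]
sel deg 30.5 1145 mean r [ 6.6 23.5]
35 [-0.8, -2.7, 2.1] 7.1
42 [-2.5, -8.2, 2.2] 14.1
49 [-3.5, -14.0, 2.2] 21.1
56 [-3.8, -19.7, 2.2] 28.1
58 [-3.7, -21.4, 2.2] 30.1
```

{"api": "arm_command", "payload": {"motion": [[[-1,-3,1,7,255],[-2,-8,2,14,255],[-3,-10,2,17,255],[-3,-10,2,17,255]]]}}

```text
time: 3.85
tool_pos: [519.8, 127.9, 111.4]
tcp_rot: [[-0.458, -0.889, 0.002], [-0.889, 0.458, 0.001], [-0.001, -0.001, -1.0]]
force: [-0.4, 0.9, 0.4]
width: -0.0
grip_force: 0.3
```

```bash
python3 -c "
from h import *
shows();line();arc([49,56,63,70,77])"
```

```text
t 3.85 tcp [519.8 127.9 111.4] F [-0.4  0.9  0.4] w -0.0 q [ 0.12  0.38 -0.29  0.89  0.   -0.97]
sel deg 39.9 1069 mean r [ 9.9 20.6]
49 [-2.7, -5.2, -0.7] 4.6
56 [-4.6, -10.7, -0.7] 11.6
63 [-5.9, -16.3, -0.7] 18.6
70 [-6.5, -22.1, -0.7] 25.6
77 [-6.3, -27.9, -0.6] 32.6
```

{"api": "arm_command", "payload": {"motion": [[[-3,-5,0,5,255],[-5,-11,0,12,255],[-6,-16,0,19,255],[-6,-22,0,26,255],[-6,-28,-1,33,255]]]}}

```text
time: 4.53
tool_pos: [546.7, 120.5, 111.7]
tcp_rot: [[-0.871, -0.492, 0.001], [-0.492, 0.871, 0.001], [-0.001, 0.001, -1.0]]
force: [-0.3, 0.8, -0.6]
width: 0.0
grip_force: 0.6
```

```bash
python3 -c "
from h import *
shows();line();arc([84,91,98,104,108])"
```

```text
t 4.525 tcp [546.7 120.5 111.7] F [-0.3  0.8 -0.6] w 0.0 q [ 0.1   0.43 -0.22  0.92  0.   -0.41]
sel deg 74.2 1064 mean r [20.1 11.7]
84 [-2.6, -4.4, -0.0] 6.2
91 [-4.4, -9.9, -0.0] 13.2
98 [-5.5, -15.6, -0.0] 20.2
104 [-5.9, -20.5, 0.0] 26.2
108 [-5.8, -23.8, 0.0] 30.2
```

{"api": "arm_command", "payload": {"motion": [[[-3,-4,0,6,255],[-4,-10,0,13,255],[-6,-16,0,20,255],[-6,-18,0,23,255],[-6,-18,0,23,255]]]}}

```text
time: 5.2
tool_pos: [560.7, 107.4, 111.7]
tcp_rot: [[-0.993, -0.117, 0.001], [-0.117, 0.993, 0.0], [-0.001, 0.0, -1.0]]
force: [-0.7, 1.7, 0.7]
width: 0.004
grip_force: 0.6
```

```bash
python3 -c "
from h import *
shows();line();arc([104,108,110,112,114])"
```

```text
t 5.2 tcp [560.7 107.4 111.7] F [-0.7  1.7  0.7] w 0.0 q [ 0.08  0.45 -0.19  0.93  0.   -0.04]
sel deg 97.9 1030 mean r [24.   3.1]
104 [-1.8, -2.8, -0.3] 3.6
108 [-3.0, -5.9, -0.3] 7.6
110 [-3.5, -7.5, -0.3] 9.6
112 [-4.0, -9.0, -0.3] 11.6
114 [-4.5, -10.6, -0.3] 13.6
```

Bar at 98° in firm contact; push to about 110°, then it snaps to 120.

{"api": "arm_command", "payload": {"motion": [[[-1,-2,0,3,255],[-2,-4,0,5,255],[-3,-6,0,8,255],[-4,-8,0,11,255],[-4,-8,0,11,255]]]}}

```text
time: 5.88
tool_pos: [565.5, 99.3, 111.5]
tcp_rot: [[-0.997, 0.076, 0.0], [0.076, 0.997, -0.001], [-0.0, -0.001, -1.0]]
force: [0.1, -0.2, 0.7]
width: 0.001
grip_force: 0.0
```

```bash
python3 -c "
from h import *
shows();c=line();print(plan(selpose(112,42,40)[0],112,selpose(112)[1]))"
```

```text
t 5.875 tcp [565.5  99.3 111.5] F [ 0.1 -0.2  0.7] w 0.0 q [ 0.06  0.45 -0.18  0.94 -0.    0.14]
sel deg 120.0 999 mean r [22.7 -5.6]
([-0.6, 17.4, -0.6], np.float64(0.5))
```

Selector at 120.0° = four. Back away and rise.

{"api": "arm_command", "payload": {"motion": [[[0,9,0,0,255],[0,17,0,0,255],[0,17,-45,0,255],[0,17,-90,0,255],[0,17,-90,0,255]]]}}

```text
time: 6.55
tool_pos: [569.4, 117.7, 205.7]
tcp_rot: [[-0.997, 0.076, 0.008], [0.076, 0.997, 0.001], [-0.008, 0.002, -1.0]]
force: [1.4, -0.3, 0.1]
width: 0.002
grip_force: 0.0
```

```bash
python3 -c "
from h import *
shows();line();h=np.degrees(np.arctan2(*ex[::-1]))+180;print(h,plan(BT,200,h),plan(BT-60*ex,200,h))"
```

```text
t 6.55 tcp [569.4 117.7 205.7] F [ 1.4 -0.3  0.1] w 0.0 q [ 0.09  0.4  -0.01  1.15  0.    0.17]
sel deg 120.4 500 mean r [26.5 -6.7]
197.1 ([-0.6, -178.9, 3.2], np.float64(-21.5)) ([55.2, -200.9, 2.9], np.float64(-21.5))
```

{"api": "arm_command", "payload": {"motion": [[[-12,-40,0,-5,255],[-25,-80,0,-10,255],[-38,-120,0,-15,255],[-50,-155,0,-20,255],[-50,-155,0,-20,255]]]}}

```text
time: 7.22
tool_pos: [604.2, -43.7, 199.3]
tcp_rot: [[-0.964, -0.265, -0.003], [-0.265, 0.964, 0.0], [0.003, 0.001, -1.0]]
force: [0.6, 0.2, 0.2]
width: 0.003
grip_force: 0.0
```

```bash
python3 - <<'E'
from h import *
from bench import cams
shows();c=cams.camera('wrist');cv2.imwrite('pics/w3.png',c['color']);P=depthpts(c)
n=np.hypot(P[...,0]-BT[0],P[...,1]-BT[1])<40
print(np.histogram(P[n][:,2],np.arange(70,112,2)))
for z0 in(79,83,87,91,95):
    m=n&(P[...,2]>z0);print(z0,m.sum(),np.round(P[m].mean(0),1) if m.any() else 0, cv2.minEnclosingCircle(P[m][:,:2].astype('float32')) if m.any() else 0)
E
```

```text
t 7.225 tcp [604.2 -43.7 199.3] F [0.6 0.2 0.2] w 0.0 q [-0.18  0.46  0.07  1.18 -0.   -0.45]
(array([   0,  157, 6197, 2023,    2,    0,    3,  271, 2257,  167,    1,
         18,  342, 1933,  139,    0,    0,    0,    0,    0]), array([ 70,  72,  74,  76,  78,  80,  82,  84,  86,  88,  90,  92,  94,
        96,  98, 100, 102, 104, 106, 108, 110]))
79 21990 [577.5 -52.9 224.2] ((562.8025512695312, -57.113582611083984), 32.202423095703125)
83 21990 [577.5 -52.9 224.2] ((562.8025512695312, -57.113582611083984), 32.202423095703125)
87 20517 [579.2 -52.3 234.1] ((563.1185302734375, -56.995941162109375), 31.925077438354492)
91 19292 [580.8 -51.7 243.4] ((566.6425170898438, -55.683982849121094), 28.918243408203125)
95 19193 [580.9 -51.6 244.2] ((566.6425170898438, -55.683982849121094), 28.918243408203125)
```

View pics/w3.png

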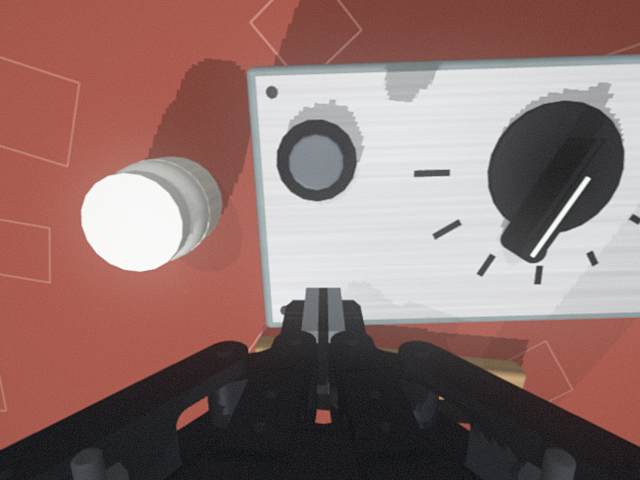

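Button cap at (317,161), ~97 mm high with its housing at ~87, so full travel stays clear of the housing; pointer line from (587,180) to (533,256) points at bar 4 at (539,275).

```bash
python3 - <<'E'
from h import *
from bench import cams
c=cams.camera('wrist');P=depthpts(c)
n=np.hypot(P[...,0]-BT[0],P[...,1]-BT[1])<40
m=n&(abs(P[...,2]-97)<3);b=P[m].mean(0);print(b,cv2.minEnclosingCircle(P[m][:,:2].astype('float32')))
print(plan(b[:2],125,197.1))
E
```

```text
[555.36337065 -61.71656114  96.81747181] ((555.8355712890625, -61.60914993286133), 15.813974380493164)
([51.8, -6.9, 74.9], np.float64(-1.6))
```

{"api": "arm_command", "payload": {"motion": [[[26,-3,0,0,255],[52,-7,0,0,255],[52,-7,40,0,255],[52,-7,75,0,255],[52,-7,75,0,255]]]}}

```text
time: 7.95
tool_pos: [552.9, -60.4, 123.3]
tcp_rot: [[-0.963, -0.27, -0.007], [-0.27, 0.963, 0.002], [0.007, 0.004, -1.0]]
force: [-0.8, 1.1, 0.2]
width: 0.001
grip_force: 0.0
```

```bash
python3 -c "
from h import *
shows();print(plan([555.5,-61.7],113,197))"
```

```text
t 7.95 tcp [552.9 -60.4 123.3] F [-0.8  1.1  0.2] w 0.0 q [-0.22  0.42 -0.21  0.96  0.   -0.5 ]
([-2.2, -2.0, 10.3], np.float64(-1.3))
```

{"api": "arm_command", "payload": {"motion": [[[-1,-1,3,0,255],[-1,-1,6,0,255],[-1,-1,8,0,255],[-1,-1,10,0,255],[-1,-1,10,0,255]]]}}

```text
time: 8.57
tool_pos: [558.4, -63.2, 117.0]
tcp_rot: [[-0.963, -0.269, 0.002], [-0.269, 0.963, 0.0], [-0.002, -0.0, -1.0]]
force: [1.5, 1.4, 2.4]
width: 0.003
grip_force: 1.3
```

{"api": "arm_command", "payload": {"motion": [[[0,0,1,0,255],[0,0,2,0,255],[0,0,2,0,255],[0,0,2,0,255]]]}}

```text
time: 9.07
tool_pos: [558.3, -63.2, 114.8]
tcp_rot: [[-0.963, -0.269, 0.002], [-0.269, 0.963, -0.0], [-0.002, -0.001, -1.0]]
force: [2.0, 0.0, 3.7]
width: 0.001
grip_force: 1.9
```

{"api": "arm_command", "payload": {"motion": [[[0,0,1,0,255],[0,0,2,0,255],[0,0,2,0,255],[0,0,2,0,255]]]}}

```text
time: 9.57
tool_pos: [558.3, -63.2, 113.0]
tcp_rot: [[-0.963, -0.269, 0.002], [-0.269, 0.963, -0.0], [-0.002, -0.001, -1.0]]
force: [3.1, 0.5, 6.5]
width: 0.001
grip_force: 3.4
```

{"api": "arm_command", "payload": {"motion": [[[0,0,1,0,255],[0,0,2,0,255],[0,0,2,0,255],[0,0,2,0,255]]]}}

```text
time: 10.07
tool_pos: [558.4, -63.2, 112.8]
tcp_rot: [[-0.963, -0.269, 0.003], [-0.269, 0.963, -0.001], [-0.003, -0.001, -1.0]]
force: [-1.1, 1.9, 18.0]
width: -0.001
grip_force: 9.2
```

The force jumped to 18 N with no further travel: the button is fully down. Rise and back off.

{"api": "arm_command", "payload": {"motion": [[[0,0,-10,0,255],[0,0,-40,0,255],[0,0,-85,0,255],[-25,4,-85,0,255],[-50,7,-85,0,255]]]}}

```text
time: 10.7
tool_pos: [602.6, -42.8, 194.7]
tcp_rot: [[-0.963, -0.268, -0.004], [-0.268, 0.963, -0.0], [0.004, 0.001, -1.0]]
force: [0.4, -0.5, 0.0]
width: 0.001
grip_force: 0.0
```

{"api": "arm_command", "payload": {"motion": [[[0,0,0,0,255],[0,0,0,0,255],[0,0,0,0,255],[0,0,0,0,255]]]}}

```text
time: 11.2
tool_pos: [603.1, -43.2, 195.3]
tcp_rot: [[-0.963, -0.268, -0.001], [-0.268, 0.963, 0.0], [0.001, 0.0, -1.0]]
force: [-0.2, 0.1, -0.2]
width: -0.004
grip_force: 0.0
```

```bash
python3 - <<'E'
from h import *
shows();c=line();P=depthpts(c)
m=(np.hypot(P[...,0]-BT[0],P[...,1]-BT[1])<40)&(abs(P[...,2]-95)<6);print(np.median(P[m],0))
cv2.imwrite('pics/w4.png',c['color'])
E
```

```text
t 11.2 tcp [603.1 -43.2 195.3] F [-0.2  0.1 -0.2] w -0.0 q [-0.18  0.46  0.05  1.17 -0.   -0.45]
sel deg 119.9 517 mean r [25.5 -5.6]
[555.22699804 -61.7240327   96.89767749]
```

View pics/w4.png

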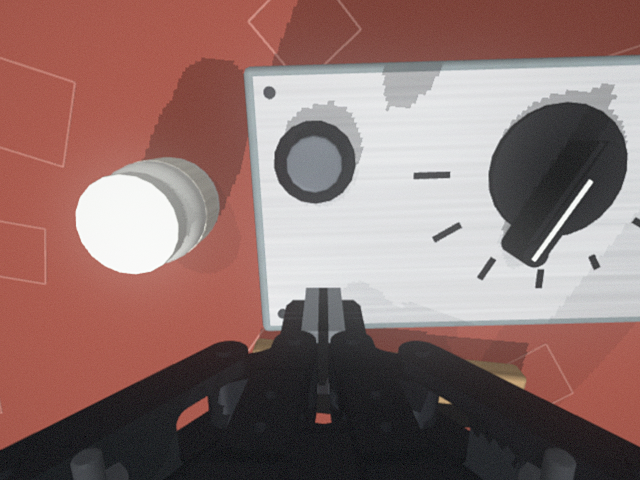

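The button is back up (cap at (315,164), 97 mm). The pointer line from (590,182) to (537,260) is parallel to the direction from the axis to bar 4 at (487,268), measured at 119.9°. Earlier I named (539,275) as bar 4, but that is bar 3; the raised pointer only appears shifted towards it. Jar undisturbed.

```bash
python3 -c "
from bench import job
print(job.sign_off())"
```

```text
the job is handed in; nothing more can be done
None
```

The selector was pushed round with the shut fingertips to click four (measured at 119.9°), then the start button was pressed fully down and came back up; the job was handed in at about 11 s with the arm clear, and nothing but the pointer and the button was touched.

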